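# Turn the clay duck to the camera and take its picture

### The arm

A 7-joint arm with a two-finger parallel gripper is mounted at the origin on the work surface. World frame = base frame: x ahead of the robot, y to its left, z up, the work surface at z = 0. Lengths are in m, angles in rad, forces in N, time in s.
With the tool pointing down it reaches from about 0.4 to 0.875 m from the base axis. Payload 19.3 kg.
Tool frame: the origin (TCP) lies on the centre line of the jaws, within the pads' length; the fingertips stand 14 mm ahead of it and the grasp point (between the pads) lies 5 mm behind it; z points along the fingers, y is the line along which they close (so a half turn about z gives the same grasp; the last joint's range is limited). The gripper opens to 85 mm and grips with 20 to 120 N. Pads are 22 mm wide; open, the fingers measure 114 mm over their backs; the gripper's body (76 mm by 85 mm) begins 54 mm behind the grasp point. The pads swing forward as they close: fully open they stand 13 mm farther back than shut.
Start: joints at [1.081, 0.521, -0.036, 1.599, 0.021, 1.021, -0.113], TCP at [0.255, -0.571, 0.245] pointing down, gripper open.
Joint ranges: [-2.91, 2.91], [-0.3, 2.13], [-1.5, 1.42], [0.17, 2.43], [-1.26, 4.41], [0.16, 1.93], [-2.52, 2.52]. Speed limits (rad/s): [1.89, 1.89, 2.39, 2.39, 3.01, 3.01, 3.01].

### API

Orientations are given as [roll, pitch, yaw] about the fixed x, y, z axes, in that order (R = Rz(yaw) Ry(pitch) Rx(roll)).
In Python, from workcell import bot, grab_frame, regions_of gives the robot as it stands. The module is installed in compiled form; this text tells all that it offers.
- The arm moves only by the tool play_rows, never from a script. Its argument "plan" is a list of rows, each a list of 3 entries, a list of its own where there are three numbers: the shift along the tool's x, y, z in units of 2.5 cm (1.0 is 2.5 cm), then the turn, a rotation vector about the tool's x, y, z in units of 0.15 rad (1.0 is 0.15 rad), then the closure, from -1 (fully open) to 1 (shut). In form: [[[tx, ty, tz], [rx, ry, rz], jaw], ...]. A call has 1 to 20 rows; each row shifts and turns the commanded pose from where the row before left it, along the tool's axes as they then stand; what a row does not reach is not made up. A row lasts 1/8 s, in which the tool goes at most 62.5 mm and 10.7 degrees, less where a joint would pass 70% of its speed; a pose out of reach is approached as far as the arm can. A call with a number of a shift or a turn outside -1 to 1 is refused whole. A call with a gripper value outside its range is refused whole. The fingers move at their own pace and stop on an object; "newtons" is the grip in N (left out, the last holds). Time passes only in rows, so rows that do not move let the fingers close. It gives the time, the measured TCP pose, the force, the opening and the grip force at its end, in the units of the state.
- bot.observe(): the state, without advancing time (a new reading comes with each control period).
- grab_frame(name): name is "scene" or "top" or "wrist"; returns a dict with "pixels" (400x640x3 uint8, red, green, blue), "depth" (400x640 float32, m along the optical axis (not along the pixel's ray), 0 where there is no reading), "camera_matrix" (3x3 intrinsics, pixels), "R" (3x3) and "t" (3): a world point X has camera coordinates R X + t. Camera axes: x right, y down, z forward; pixel columns grow to the right and rows downward; lengths in m; the calibration is good to about 2 mm. A picture is of the moment at which its call begins.
- bot.job_done(): hands the job in; it is judged then, once.
Trained networks look in the newest picture that a camera, given by its name, has taken for a name from the list of things; names that differ only in an ending like _2 or _b are one class to them, and where a whole thing is asked for, a point or a joint stands for the part that bears it (a point fixed in the world has none). Each returns a list of dicts, best first, with "p" (0 to 1); they miss things now and then, are a little off and sometimes report something else, mostly with a low value. They report only what shows in the picture. A call takes as long as a camera call. They do not tell look-alikes from the thing itself.
- regions_of(thing, camera): "mask" (400x640 bool, what is visible of it) and "box" ([left, top, right, bottom] in pixels, round what is visible of it).
The state is a dict: "clock": time; "qpos": joint angles; "qd": joint speeds; "joint_efforts": joint torques, N m; "position": TCP position; "tool_rot": TCP orientation; "force": force on the tool from outside, world axes, zero at the start; "moment": the same for the moment, N m; "grip_width": finger opening in m; "finger_force": force on a finger pad.
Only numpy, scipy, OpenCV 4.12 (cv2) and the standard library are available. Lean on these libraries where they do the work, as an engineer would, in place of code of your own. Each camera call takes 0.05 s, during which the arm holds its last target. There are 200 camera calls.

### The job

Push one of the turntable's arms round with a finger until the clay duck's beak points straight at the camera lens, then press the shutter button on the grey remote fully down and let it come up again. Turn it steadily rather than spinning it, press the shutter only once the duck faces the camera, and leave the remote standing where it is. Do not grasp or lift anything, do not touch the duck or the camera, and do not disturb the other things on the table.

Things in the scene. Friction and masses are not known exactly. Their poses are not given: they have to be found in the camera images.
- turntable: turntable bolted to the table: dark foot 170 mm across, above it a dark steel disc 160 mm across (top 50 mm up). Origin on its upright turning axis, at table height. Four alike level push arms stick out of the disc, 90 degrees apart; each ends in a rubber sleeve 16 mm thick, 97 to 151 mm from the axis, centre line 43 mm above the table, nothing under it.
- wheel (a joint): angle of the turntable's disc with its arms and duck, growing counter-clockwise seen from above; it turns endlessly both ways, has a stiff bearing (about 0.1 N m), and stays where it is left. Its zero has no meaning for the job.
- duck: clay duck on a wooden foot, fixed on the disc and turning with it, 110 mm tall (top at 160 mm above the table), nowhere more than 56 mm from the axis. Origin on the turning axis at the disc's top; +x points where the light wooden beak points, +z up. The four arms lie at 45, 135, 225 and 315 degrees from the beak, counter-clockwise seen from above.
- camera: black camera on a small three-legged stand, fixed to the table, 120 mm wide and 190 mm tall. Origin at table height straight below the front of the lens; its +x points where the lens looks, roughly at the turntable.
- lens (a point): centre of the front of the camera's lens, 128 mm above the table, about 0.25 m from the turntable's axis
- remote: loose grey box of the shutter release, 80 x 110 x 26 mm, 0.35 kg; origin under its centre, +z up. The button stands in the middle of its top, on a round collar; its top is 44 mm above the table.
- shutter (a joint): travel of the round black push button on the remote, 36 mm across: 0 up, 0.006 m fully down; a spring pushes it back, about 4 N when fully down
- shutter_top (a point): centre of the top of the shutter button, which is pressed straight down
- pot_a: small lidded paint pot, 38 mm across, 48 mm tall; bystander, stands loose; origin under its centre
- pot_b: larger lidded paint pot, 48 mm across, 60 mm tall; bystander, stands loose; origin under its centre
- brush_cup: white cup 76 mm across and 95 mm tall, with brushes sticking up to 210 mm; bystander, stands loose; origin under its centre
- spatula: modelling spatula, 170 mm long, lying flat; bystander, loose; origin on its underside
- tape: roll of paper tape lying flat, 84 mm across, 20 mm tall; bystander, stands loose; origin under its centre
- sanding_block: cork sanding block, 65 x 35 x 28 mm; bystander, stands loose; origin under its centre
- egg_cup: small turned wooden stand, 44 mm across, 48 mm tall; bystander, stands loose; origin under its centre
Things that resemble listed ones, but are neither listed nor needed, are in the scene too. Several things have the shape of the camera; the one meant has the colours described above. There is more than one size of the remote; the one meant has the size given above.

How it is judged:
By the outcome, as a careful person would: the job done as asked, in the order asked, and still so for the second after the job is handed in, with the robot touching nothing.
It also fails if it takes over 54 s, if anything falls off the work surface, if the arm or the gripper's body presses on something with over 40 N, if the wrist force passes 120 N, or if a joint passes its speed limit or range.

## Working session

There is one attempt and no reset: what is moved stays moved. The work goes in short steps, Python scripts to look and compute and a tool call to move; the robot and the scene stay as the last step left them, time stands still between calls to the robot, and variables do not carry over. Pictures are saved under pics/ and viewed, at most 10 in all, crops included, and the job is handed in when it is done.

Besides the shell and the picture viewer there is one more tool, called by a JSON object that holds its "name" and its "arguments", one argument or row to a line. play_rows: Moves the arm, as the interface text tells. Its arguments: {"type":"object","properties":{"plan":{"type":"array"},"newtons":{"type":"number"}},"required":["plan"]}

```bash
mkdir -p pics; cat > h.py <<'E'
import numpy as np, cv2
from workcell import bot, grab_frame, regions_of
def cloud(f):
    K=f["camera_matrix"];d=f["depth"];v,u=np.mgrid[:400,:640]
    P=np.stack([(u-K[0,2])/K[0,0]*d,(v-K[1,2])/K[1,1]*d,d],-1)
    return (P-f["t"])@f["R"]
def save(f,n): cv2.imwrite(f"pics/{n}.png",f["pixels"][...,::-1])
def proj(f,X):
    c=f["R"]@np.asarray(X)+f["t"];p=f["camera_matrix"]@c;return p[:2]/p[2]
E
python3 - <<'E'
from h import *
np.set_printoptions(precision=3,suppress=True)
s=bot.observe();print(s["clock"],s["position"],s["tool_rot"],s["force"])
for c in("scene","top"):
    f=grab_frame(c);save(f,c+"0");P=cloud(f);print(c,-f["R"].T@f["t"])
    for n in["turntable","duck","camera","remote","shutter","pot_a","brush_cup","spatula","tape","sanding_block","egg_cup"]:
        for r in regions_of(n,c)[:5]:
            m=r["mask"]&(f["depth"]>0);q=P[m]
            if len(q): print(n,round(r["p"],2),r["box"],np.median(q,0),q.min(0),q.max(0))
E
```

```text
0.0 [ 0.255 -0.57   0.245] [-3.14  0.    0.42] [-0.189  0.543 -0.359]
scene [ 1.2   -0.375  0.721]
turntable 0.72 [263.8, 180.5, 374.4, 262.1] [0.601 0.033 0.051] [ 0.448 -0.076 -0.001] [0.702 0.172 0.163]
turntable 0.56 [411.7, 185.0, 469.5, 263.0] [0.811 0.245 0.15 ] [ 0.626  0.201 -0.002] [0.872 0.53  0.193]
duck 0.61 [303.1, 180.4, 334.2, 222.6] [0.583 0.041 0.105] [0.523 0.019 0.049] [0.62  0.085 0.163]
camera 0.91 [409.7, 182.7, 465.9, 264.6] [0.811 0.245 0.151] [ 0.626  0.201 -0.002] [0.871 0.542 0.193]
camera 0.58 [374.7, 145.8, 418.2, 213.7] [0.615 0.29  0.147] [ 0.369  0.256 -0.001] [0.666 0.515 0.193]
camera 0.56 [352.4, 234.2, 407.1, 326.1] [0.865 0.008 0.157] [ 0.719 -0.04  -0.001] [0.926 0.143 0.194]
remote 0.96 [131.6, 244.6, 184.0, 279.4] [ 0.501 -0.356  0.027] [ 0.428 -0.418  0.   ] [ 0.542 -0.29   0.049]
remote 0.67 [208.8, 238.9, 246.8, 265.6] [ 0.55  -0.206  0.021] [ 0.492 -0.251  0.   ] [ 0.592 -0.157  0.037]
shutter 0.43 [150.6, 251.1, 168.3, 261.2] [ 0.488 -0.355  0.045] [ 0.467 -0.372  0.037] [ 0.503 -0.338  0.049]
shutter 0.39 [222.4, 241.0, 230.8, 258.5] [ 0
[... 1948 characters left out ...]
] [0.379 0.172 0.001] [0.416 0.207 0.052]
brush_cup 0.76 [453.7, 169.3, 510.0, 203.0] [ 0.644 -0.442  0.072] [ 0.607 -0.551 -0.003] [ 0.696 -0.399  0.216]
spatula 0.89 [363.9, 262.0, 421.7, 286.7] [ 0.385 -0.238  0.005] [ 0.353 -0.296 -0.003] [ 0.419 -0.127  0.029]
sanding_block 0.64 [424.2, 171.5, 447.2, 195.7] [ 0.658 -0.333  0.029] [ 0.628 -0.363  0.005] [ 0.691 -0.301  0.035]
egg_cup 0.53 [153.2, 231.6, 172.0, 243.9] [0.492 0.476 0.047] [ 0.473  0.46  -0.   ] [0.513 0.504 0.054]
egg_cup 0.48 [421.3, 219.0, 464.0, 260.2] [ 0.483 -0.348  0.028] [ 0.428 -0.417 -0.002] [ 0.541 -0.289  0.051]
egg_cup 0.32 [293.1, 193.3, 316.1, 228.0] [0.572 0.05  0.115] [0.522 0.02  0.049] [0.617 0.087 0.164]
```

```bash
python3 - <<'E'
import cv2
a=cv2.imread("pics/scene0.png");b=cv2.imread("pics/top0.png")
cv2.imwrite("pics/scene0c.png",cv2.resize(a[130:340,80:480],(800,420),interpolation=cv2.INTER_CUBIC))
cv2.imwrite("pics/top0c.png",cv2.resize(b[70:300,140:520],(800,484),interpolation=cv2.INTER_CUBIC))
E
```

```text
(no output)
```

View pics/scene0c.png

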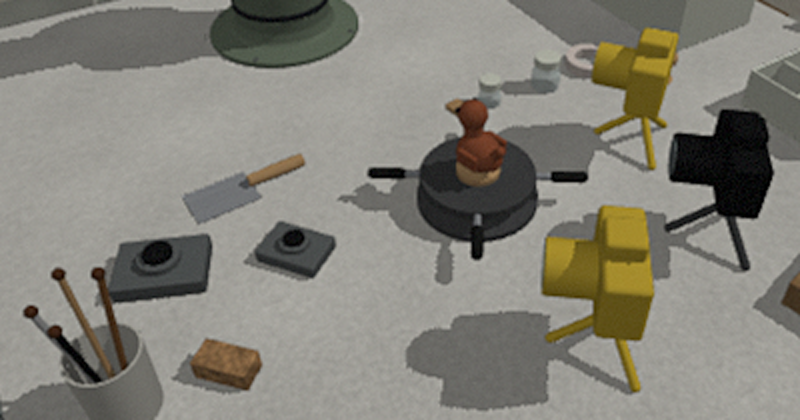

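View pics/top0c.png

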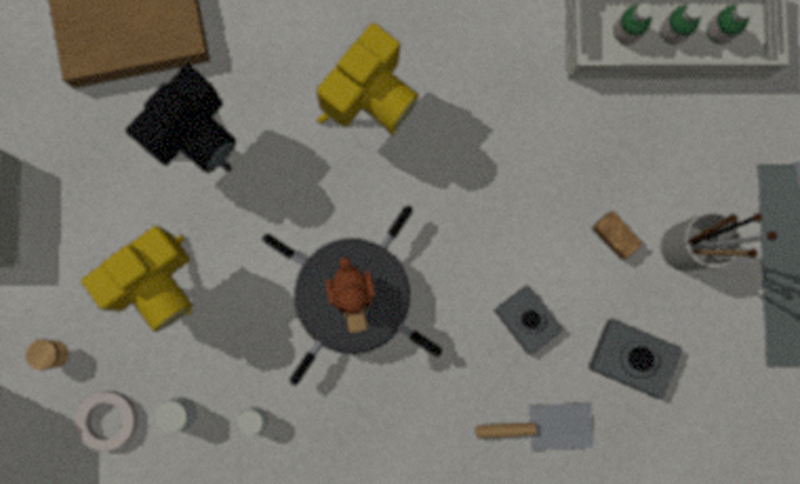

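The scene view shows the black camera at crop (720,165), the duck on the turntable at (475,150), and the larger grey remote at (160,265). In the top view the beak points down at (357,322), and the black lens faces the turntable from the upper left at (215,150). Next I measure these precisely.

```bash
cat >> h.py <<'E'
from scipy.optimize import least_squares
def wheel(f,c0=(0.572,0.048)):
    """axis xy and arm phase (deg mod 90) from a top frame's sleeves"""
    P=cloud(f).reshape(-1,3);P=P[(P[:,2]>.03)&(P[:,2]<.06)]
    r=np.hypot(*(P[:,:2]-c0).T);P=P[(r>.1)&(r<.152)]
    dark=f["pixels"].reshape(-1,3)
    d=P[:,:2]-c0;ph0=np.angle(np.mean(np.exp(4j*np.arctan2(d[:,1],d[:,0]))))/4
    def res(p):
        e=P[:,:2]-p[:2];z=(e[:,0]+1j*e[:,1])*np.exp(-1j*p[2])
        k=np.round(np.angle(z)/(np.pi/2));return (z*np.exp(-1j*k*np.pi/2)).imag
    s=least_squares(res,[*c0,ph0],loss="soft_l1",f_scale=.004)
    return s.x[:2],np.degrees(s.x[2]),len(P),np.std(res(s.x))
E
python3 - <<'E'
from h import *
np.set_printoptions(precision=4,suppress=True)
f=grab_frame("top");P=cloud(f);g=grab_frame("scene");G=cloud(g)
c,a,n,sd=wheel(f);print("wheel",c,a,n,sd)
# disc circle centre
Q=P.reshape(-1,3);m=(Q[:,2]>.043)&(Q[:,2]<.058)&(np.hypot(*(Q[:,:2]-c).T)<.088)
u,v=Q[m][:,:2],0
(cc,rad)=cv2.minEnclosingCircle((u*1000).astype(np.float32));print("disc",cc,rad)
# beak: light wood, high
hsv=cv2.cvtColor(f["pixels"],cv2.COLOR_RGB2HSV)
dd=np.hypot(P[...,0]-c[0],P[...,1]-c[1])
m=(P[...,2]>.09)&(dd<.07);
for lo,hi in((0,10),(10,25)):
    mm=m&(hsv[...,0]>=lo)&(hsv[...,0]<hi);print("hue",lo,mm.sum(),np.mean(P[mm],0) if mm.any() else 0)
# black camera
for nm,F,C in(("top",f,P),("scene",g,G)):
    k=(F["pixels"].max(-1)<75)&(C[...,2]>.08)&(C[...,2]<.2)&(C[...,0]>.66)&(C[...,0]<.92)&(C[...,1]>.16)&(C[...,1]<.4)
    q=C[k];np.save(f"pics/cam_{nm}.npy",q)
    t=q[:,2]>.16;
    print(nm,len(q),"body top rect",cv2.minAreaRect((q[t][:,:2]*1000).astype(np.float32)))
    h=q[(q[:,2]>.09)&(q[:,2]<.158)]
    r=np.hypot(*(h[:,:2]-c).T);o=np.argsort(r);print(r[o[::max(1,len(o)//12)]]);print(h[o[:200:15]])
# remotes
for nm,F,C in(("top",f,P),("scene",g,G)):
  for r in regions_of("remote",nm)[:2]:
    q=C[r["mask"]];t=q[(q[:,2]>.018)&(q[:,2]<.034)]
    b=q[q[:,2]>.0405]
    print(nm,"remote",cv2.minAreaRect((t[:,:2]*1000).astype(np.float32)),"btn",len(b),b.mean(0) if len(b) else 0,cv2.minEnclosingCircle((b[:,:2]*1000).astype(np.float32)) if len(b) else 0)
E
```

```text
wheel [0.5738 0.0503] -33.79354450535258 351 0.00453764130587367
disc (573.9959716796875, 50.48215103149414) 87.86453247070312
hue 0 237 [0.568  0.0479 0.2701]
hue 10 671 [0.5345 0.0373 0.6914]
top 1545 body top rect ((786.7395629882812, 257.64813232421875), (102.23808288574219, 117.633056640625), 49.1044807434082)
[0.2428 0.245  0.2474 0.2545 0.2627 0.2708 0.2793 0.2868 0.2953 0.2996
 0.301  0.3048 0.3095]
[[0.7407 0.2266 0.1268]
 [0.7454 0.2236 0.1425]
 [0.7506 0.219  0.1089]
 [0.7445 0.226  0.1574]
 [0.749  0.2221 0.1501]
 [0.7566 0.215  0.1308]
 [0.7655 0.2064 0.1176]
 [0.7653 0.2087 0.151 ]
 [0.7346 0.2428 0.1413]
 [0.7413 0.2413 0.1484]
 [0.7739 0.2117 0.1497]
 [0.7695 0.2213 0.1558]
 [0.7635 0.2315 0.158 ]
 [0.7753 0.2216 0.1546]]
scene 1880 body top rect ((789.5076293945312, 258.4910888671875), (100.13056945800781, 119.67034149169922), 49.28280258178711)
[0.2458 0.2556 0.2653 0.2754 0.285  0.2952 0.3032 0.3113 0.3206 0.3297
 0.339  0.3479 0.3579]
[[0.7471 0.2247 0.1313]
 [0.7463 0.2269 0.1522]
 [0.7694 0.2043 0.1246]
 [0.7699 0.2065 0.1141]
 [0.7695 0.2099 0.1539]
 [0.7698 0.
[... 340 characters left out ...]
3] ((512.1155395507812, 29.043222427368164), 9.999999747378752e-05)
top remote ((483.12640380859375, -354.0701599121094), (110.15790557861328, 79.9495620727539), 66.76172637939453) btn 124 [ 0.4834 -0.3421  0.0796] ((500.5614013671875, -173.86277770996094), 203.23480224609375)
scene remote ((540.1060791015625, -202.4090576171875), (83.75081634521484, 62.771644592285156), 37.051979064941406) btn 3 [ 1.1996 -0.3749  0.7205] ((1199.6370849609375, -374.8753356933594), 9.999999747378752e-05)
scene remote ((485.51397705078125, -353.44537353515625), (109.33031463623047, 83.11959838867188), 68.79685974121094) btn 144 [ 0.5015 -0.3553  0.0589] ((832.7958984375, -364.1188659667969), 366.9989318847656)
```

```bash
python3 - <<'E'
from h import *
np.set_printoptions(precision=4,suppress=True)
c=np.array([.5739,.0504])
for nm in("top","scene"):
    q=np.load(f"pics/cam_{nm}.npy");t=q[q[:,2]>.165]
    R=cv2.minAreaRect((t[:,:2]*1000).astype(np.float32))
    for ang in(49.2,):
        a=np.radians(ang);d=np.array([np.cos(a),np.sin(a)]);n=np.array([-d[1],d[0]])
        s=(q[:,:2]-c)@d;l=(q[:,:2]-c)@n
        print(nm,R)
        for lo in np.arange(.225,.37,.01):
            m=(s>=lo)&(s<lo+.01)
            if m.sum()>3: 
                z=q[m,2];hi=z>np.percentile(z,85)
                print("s%.3f n%d l %.4f..%.4f z %.3f..%.3f l@top %.4f"%(lo,m.sum(),*np.percentile(l[m],[2,98]),z.min(),z.max(),l[m][hi].mean()))
f=grab_frame("top");P=cloud(f);ok=f["depth"]>0
m=ok&(P[...,2]>.06)&(P[...,2]<.2)&(np.hypot(P[...,0]-c[0],P[...,1]-c[1])<.065)
hsv=cv2.cvtColor(f["pixels"],cv2.COLOR_RGB2HSV)
e=P[m];h=hsv[m].astype(int)
b=(h[:,0]>=11)&(h[:,0]<30)&(e[:,2]>.1);print("beak",b.sum(),e[b].mean(0) if b.any() else 0)
for n,F in(("top",f),("scene",grab_frame("scene"))):
    C=cloud(F);k=(F["depth"]>0)&(np.abs(C[...,0]-.487)<.05)&(np.abs(C[...,1]+.353)<.05)&(C[...,2]<.06)
    for th in(.036,.040):
        b=C[k&(C[...,2]>th)];print(n,"btn",len(b),b.mean(0),cv2.minEnclosingCircle((b[:,:2]*1e3).astype(np.float32)))
    d=C[k&(C[...,2]>.036)&(F["pixels"].max(-1)<45)];print("dark",len(d),d.mean(0) if len(d) else 0)
E
```

```text
top ((803.783447265625, 277.32720947265625), (50.170501708984375, 117.633056640625), 49.1044807434082)
s0.235 n92 l -0.0501..-0.0034 z 0.106..0.161 l@top -0.0249
s0.245 n92 l -0.0518..0.0038 z 0.117..0.162 l@top -0.0236
s0.255 n78 l -0.0519..0.0033 z 0.138..0.162 l@top -0.0228
s0.265 n85 l -0.0536..0.0047 z 0.132..0.164 l@top -0.0247
s0.275 n82 l -0.0526..0.0055 z 0.132..0.162 l@top -0.0231
s0.285 n75 l -0.0524..0.0047 z 0.134..0.164 l@top -0.0271
s0.295 n414 l -0.0805..0.0306 z 0.099..0.193 l@top -0.0247
s0.305 n155 l -0.0799..0.0298 z 0.164..0.195 l@top -0.0259
s0.315 n163 l -0.0824..0.0292 z 0.164..0.194 l@top -0.0245
s0.325 n165 l -0.0812..0.0313 z 0.165..0.196 l@top -0.0242
s0.335 n134 l -0.0822..0.0301 z 0.165..0.193 l@top -0.0264
s0.345 n10 l -0.0668..0.0287 z 0.166..0.171 l@top -0.0502
scene ((806.1522827148438, 277.83050537109375), (49.09896469116211, 119.67034149169922), 49.282806396484375)
s0.235 n18 l -0.0486..-0.0253 z 0.123..0.154 l@top -0.0299
s0.245 n120 l -0.0559..-0.0160 z 0.104..0.161 l@top -0.0278
s0.255 n104 l -0.0558..-0.0173 z 0.111..0.162 l@top -0.0270
s0.265 
[... 328 characters left out ...]
..0.194 l@top -0.0271
s0.325 n241 l -0.0871..0.0221 z 0.093..0.193 l@top -0.0253
s0.335 n217 l -0.0868..0.0241 z 0.093..0.193 l@top -0.0287
s0.345 n40 l -0.0862..0.0247 z 0.101..0.170 l@top -0.0536
beak 174 [0.5542 0.0459 0.1372]
top btn 208 [ 0.4833 -0.3532  0.0424] ((482.93231201171875, -354.4839172363281), 25.674644470214844)
top btn 135 [ 0.4829 -0.3536  0.0448] ((483.1350402832031, -353.33758544921875), 24.511110305786133)
dark 109 [ 0.4828 -0.3549  0.0456]
scene btn 254 [ 0.4893 -0.3547  0.0417] ((484.8683166503906, -354.1298522949219), 25.906822204589844)
scene btn 147 [ 0.4872 -0.3548  0.0446] ((484.483642578125, -356.4525451660156), 19.75341796875)
dark 151 [ 0.4891 -0.3549  0.0439]
```

The larger remote (110 x 80 mm) has its button at about (0.484, -0.354). The beak is at about -168.8° and the lens bearing is about 43.1°, so the wheel must turn -148°. I'll push the arm now at -34° clockwise round the robot's side.

{"name": "play_rows", "arguments": {
  "plan": [
    [[0.5,-0.3,0],[0,0,0],1],
    [[0.96,-0.54,0],[0,0,0],1],
    [[0.96,-0.54,0],[0,0,0],1],
    [[0.96,-0.54,0],[0,0,0],1],
    [[0.96,-0.54,0],[0,0,0],1],
    [[0.96,-0.54,0],[0,0,0],1],
    [[0.96,-0.54,0],[0,0,0],1],
    [[0.96,-0.54,0],[0,0,0],1],
    [[0.96,-0.54,0],[0,0,0],1],
    [[0.96,-0.54,0],[0,0,0],1],
    [[0.96,-0.54,0],[0,0,0],1],
    [[0.96,-0.54,0],[0,0,0],1],
    [[0.96,-0.54,0],[0,0,0],1],
    [[0.96,-0.54,0],[0,0,0],1],
    [[0.96,-0.54,0],[0,0,0],1],
    [[0.96,-0.54,0],[0,0,0],1],
    [[0.96,-0.54,0],[0,0,0],1],
    [[0.96,-0.54,0],[0,0,0],1],
    [[0.96,-0.54,0],[0,0,0],1],
    [[0.96,-0.54,0],[0,0,0],1]
  ]
}}

```text
clock: 4.0
position: [0.5752, -0.1369, 0.2454]
tool_rot: [-3.141, -0.0, 0.42]
force: [-0.1, 0.3, -0.0]
grip_width: -0.0004
finger_force: 0.0
```

{"name": "play_rows", "arguments": {
  "plan": [
    [[0.86,-0.46,0],[0,0,0],1],
    [[0.86,-0.46,0],[0,0,0],1],
    [[0.86,-0.46,0],[0,0,0],1],
    [[0.86,-0.46,0],[0,0,0],1],
    [[0.86,-0.46,0],[0,0,0],1],
    [[0.86,-0.46,0],[0,0,0],1],
    [[0.86,-0.46,0],[0,0,0],1],
    [[0.86,-0.46,0],[0,0,0],1],
    [[0,0,0],[0,0,0],1],
    [[0,0,0.8],[0,0,0],1],
    [[0,0,0.8],[0,0,0],1],
    [[0,0,0.8],[0,0,0],1],
    [[0,0,0.8],[0,0,0],1],
    [[0,0,0.8],[0,0,0],1],
    [[0,0,0.8],[0,0,0],1],
    [[0,0,0],[0,0,0],1]
  ]
}}

```text
clock: 6.0
position: [0.6937, 0.0154, 0.1234]
tool_rot: [-3.141, 0.002, 0.42]
force: [0.0, -0.6, 0.3]
grip_width: 0.0001
finger_force: 0.0
```

```bash
python3 - <<'E'
from h import *
f=grab_frame("scene");cv2.imwrite("pics/s1.png",cv2.resize(f["pixels"][100:320,220:500,::-1],(764,600)))
E
```

```text
(no output)
```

View pics/s1.png

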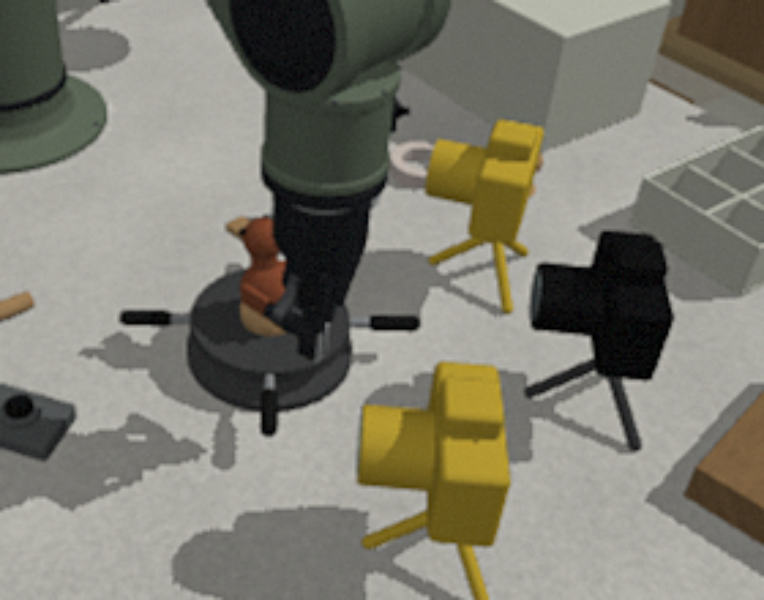

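The closed fingers hang at crop (315,345), on the counter-clockwise side of the arm at (270,400), clear of the duck and cameras. I'll lower them and plan the arc.

{"name": "play_rows", "arguments": {
  "plan": [
    [[0,0,0.8],[0,0,0],1],
    [[0,0,0.8],[0,0,0],1],
    [[0,0,0.8],[0,0,0],1],
    [[0,0,0.8],[0,0,0],1],
    [[0,0,0.1],[0,0,0],1],
    [[0,0,0],[0,0,0],1]
  ]
}}

```text
clock: 6.8
position: [0.6947, 0.0154, 0.0429]
tool_rot: [3.142, -0.0, 0.42]
force: [0.1, 0.1, 0.5]
grip_width: -0.0001
finger_force: 0.0
```

```bash
cat >> h.py <<'E'
def arc(p,th,c=(.5739,.0504),r=.126,yaw=.42):
    "rows (units) through the angles th (deg) from p"
    out=[];p=np.array(p[:2],float)
    for t in np.radians(th):
        q=np.array(c)+r*np.array([np.cos(t),np.sin(t)]);d=(q-p)/.025
        x=round(d[0]*np.cos(yaw)+d[1]*np.sin(yaw),2);y=round(d[0]*np.sin(yaw)-d[1]*np.cos(yaw),2)
        out.append([[x,y,0],[0,0,0],1]);p=p+.025*np.array([x*np.cos(yaw)+y*np.sin(yaw),x*np.sin(yaw)-y*np.cos(yaw)])
    return out
E
python3 - <<'E'
from h import *
s=bot.observe();p=s["position"];print(p,s["tool_rot"])
th=list(-16.3-np.cumsum([1.5,2.5]+[3.4]*36))
R=arc(p,th);print(th[19],th[-1]);print(R[:20]);print(R[20:])
E
```

```text
[0.69469014 0.01539479 0.04287772] [ 3.14156000e+00 -1.34437632e-04  4.19706891e-01]
-81.49999999999999 -142.7000000000001
[[[np.float64(-0.09), np.float64(0.11), 0], [0, 0, 0], 1], [[np.float64(-0.15), np.float64(0.17), 0], [0, 0, 0], 1], [[np.float64(-0.21), np.float64(0.2), 0], [0, 0, 0], 1], [[np.float64(-0.23), np.float64(0.2), 0], [0, 0, 0], 1], [[np.float64(-0.24), np.float64(0.18), 0], [0, 0, 0], 1], [[np.float64(-0.25), np.float64(0.16), 0], [0, 0, 0], 1], [[np.float64(-0.26), np.float64(0.15), 0], [0, 0, 0], 1], [[np.float64(-0.26), np.float64(0.14), 0], [0, 0, 0], 1], [[np.float64(-0.28), np.float64(0.12), 0], [0, 0, 0], 1], [[np.float64(-0.28), np.float64(0.1), 0], [0, 0, 0], 1], [[np.float64(-0.28), np.float64(0.09), 0], [0, 0, 0], 1], [[np.float64(-0.29), np.float64(0.07), 0], [0, 0, 0], 1], [[np.float64(-0.3), np.float64(0.05), 0], [0, 0, 0], 1], [[np.float64(-0.3), np.float64(0.03), 0], [0, 0, 0], 1], [[np.float64(-0.29), np.float64(0.02), 0], [0, 0, 0], 1], [[np.float64(-0.3), np.float64(-0.0), 0], [0, 0, 0], 1], [[np.float64(-0.3), np.float64(-0.02), 0], [0, 0, 0], 
[... 540 characters left out ...]
float64(-0.24), np.float64(-0.18), 0], [0, 0, 0], 1], [[np.float64(-0.22), np.float64(-0.2), 0], [0, 0, 0], 1], [[np.float64(-0.22), np.float64(-0.21), 0], [0, 0, 0], 1], [[np.float64(-0.2), np.float64(-0.22), 0], [0, 0, 0], 1], [[np.float64(-0.18), np.float64(-0.23), 0], [0, 0, 0], 1], [[np.float64(-0.18), np.float64(-0.25), 0], [0, 0, 0], 1], [[np.float64(-0.16), np.float64(-0.25), 0], [0, 0, 0], 1], [[np.float64(-0.14), np.float64(-0.26), 0], [0, 0, 0], 1], [[np.float64(-0.12), np.float64(-0.27), 0], [0, 0, 0], 1], [[np.float64(-0.12), np.float64(-0.28), 0], [0, 0, 0], 1], [[np.float64(-0.09), np.float64(-0.29), 0], [0, 0, 0], 1], [[np.float64(-0.08), np.float64(-0.28), 0], [0, 0, 0], 1]]
```

{"name": "play_rows", "arguments": {
  "plan": [
    [[-0.09,0.11,0],[0,0,0],1],
    [[-0.15,0.17,0],[0,0,0],1],
    [[-0.21,0.2,0],[0,0,0],1],
    [[-0.23,0.2,0],[0,0,0],1],
    [[-0.24,0.18,0],[0,0,0],1],
    [[-0.25,0.16,0],[0,0,0],1],
    [[-0.26,0.15,0],[0,0,0],1],
    [[-0.26,0.14,0],[0,0,0],1],
    [[-0.28,0.12,0],[0,0,0],1],
    [[-0.28,0.1,0],[0,0,0],1],
    [[-0.28,0.09,0],[0,0,0],1],
    [[-0.29,0.07,0],[0,0,0],1],
    [[-0.3,0.05,0],[0,0,0],1],
    [[-0.3,0.03,0],[0,0,0],1],
    [[-0.29,0.02,0],[0,0,0],1],
    [[-0.3,0.0,0],[0,0,0],1],
    [[-0.3,-0.02,0],[0,0,0],1],
    [[-0.3,-0.04,0],[0,0,0],1],
    [[-0.29,-0.05,0],[0,0,0],1],
    [[-0.29,-0.07,0],[0,0,0],1]
  ]
}}

```text
clock: 9.3
position: [0.592, -0.0743, 0.0428]
tool_rot: [3.142, -0.0, 0.42]
force: [1.6, 0.6, -0.3]
grip_width: -0.0001
finger_force: 0.4
```

```bash
python3 - <<'E'
from h import *
f=grab_frame("top");print(wheel(f));p=bot.observe()["position"][:2]-[.5739,.0504];print(np.degrees(np.arctan2(p[1],p[0])),np.hypot(*p))
E
```

```text
(array([0.57367379, 0.05033543]), np.float64(-1.8214336584873327), 279, np.float64(0.004658672586734064))
-82.19359998235248 0.12622828889277002
```

{"name": "play_rows", "arguments": {
  "plan": [
    [[-0.29,-0.09,0],[0,0,0],1],
    [[-0.28,-0.11,0],[0,0,0],1],
    [[-0.27,-0.12,0],[0,0,0],1],
    [[-0.27,-0.14,0],[0,0,0],1],
    [[-0.25,-0.15,0],[0,0,0],1],
    [[-0.25,-0.17,0],[0,0,0],1],
    [[-0.24,-0.18,0],[0,0,0],1],
    [[-0.22,-0.2,0],[0,0,0],1],
    [[-0.22,-0.21,0],[0,0,0],1],
    [[-0.2,-0.22,0],[0,0,0],1],
    [[-0.18,-0.23,0],[0,0,0],1],
    [[-0.18,-0.25,0],[0,0,0],1],
    [[-0.16,-0.25,0],[0,0,0],1],
    [[-0.14,-0.26,0],[0,0,0],1],
    [[-0.12,-0.27,0],[0,0,0],1],
    [[-0.12,-0.28,0],[0,0,0],1],
    [[-0.09,-0.29,0],[0,0,0],1],
    [[-0.08,-0.28,0],[0,0,0],1]
  ]
}}

```text
clock: 11.6
position: [0.4731, -0.0256, 0.0428]
tool_rot: [-3.142, 0.0, 0.42]
force: [0.7, -0.3, -0.4]
grip_width: -0.0004
finger_force: 0.4
```

```bash
python3 - <<'E'
from h import *
f=grab_frame("top");print(wheel(f));s=bot.observe();p=s["position"][:2]-[.5739,.0504];a=np.degrees(np.arctan2(p[1],p[0]));print(a,np.hypot(*p))
th=list(-142.7-np.cumsum([3.0]*6+[2,1.5]));print(th[-1])
c=np.array([.5739,.0504])+.126*np.array([np.cos(np.radians(-142.7)),np.sin(np.radians(-142.7))])
print([r[0][:2] for r in np.array(arc(c,th),dtype=object).tolist()])
E
```

```text
(array([0.57379416, 0.05059743]), np.float64(27.145121821941444), 266, np.float64(0.004490108395052417))
-143.37887388353462 0.12624267027254482
-164.2
[[np.float64(-0.05), np.float64(-0.26)], [np.float64(-0.04), np.float64(-0.26)], [np.float64(-0.03), np.float64(-0.26)], [np.float64(-0.01), np.float64(-0.27)], [np.float64(-0.0), np.float64(-0.26)], [np.float64(0.01), np.float64(-0.26)], [np.float64(0.02), np.float64(-0.18)], [np.float64(0.02), np.float64(-0.13)]]
```

{"name": "play_rows", "arguments": {
  "plan": [
    [[-0.05,-0.26,0],[0,0,0],1],
    [[-0.04,-0.26,0],[0,0,0],1],
    [[-0.03,-0.26,0],[0,0,0],1],
    [[-0.01,-0.27,0],[0,0,0],1],
    [[0,-0.26,0],[0,0,0],1],
    [[0.01,-0.26,0],[0,0,0],1],
    [[0.02,-0.18,0],[0,0,0],1],
    [[0.02,-0.13,0],[0,0,0],1],
    [[0,0,0],[0,0,0],1]
  ]
}}

```text
clock: 12.78
position: [0.4524, 0.0163, 0.0428]
tool_rot: [-3.141, 0.0, 0.42]
force: [1.2, -0.3, -0.3]
grip_width: -0.0001
finger_force: 0.0
```

```bash
python3 - <<'E'
from h import *
for i in range(2):
    f=grab_frame("top");print(wheel(f))
P=cloud(f);s=bot.observe();p=s["position"][:2]-[.5739,.0504];a=np.degrees(np.arctan2(p[1],p[0]));print(a,np.hypot(*p))
cv2.imwrite("pics/t2.png",cv2.resize(f["pixels"][80:290,190:400,::-1],(600,600),interpolation=cv2.INTER_CUBIC))
E
```

```text
(array([0.57389489, 0.05035311]), np.float64(5.437685907821325), 263, np.float64(0.004400272493543022))
(array([0.57387174, 0.05034583]), np.float64(5.426959994653939), 263, np.float64(0.004404232249903541))
-164.1748057022322 0.1262589479492627
```

View pics/t2.png

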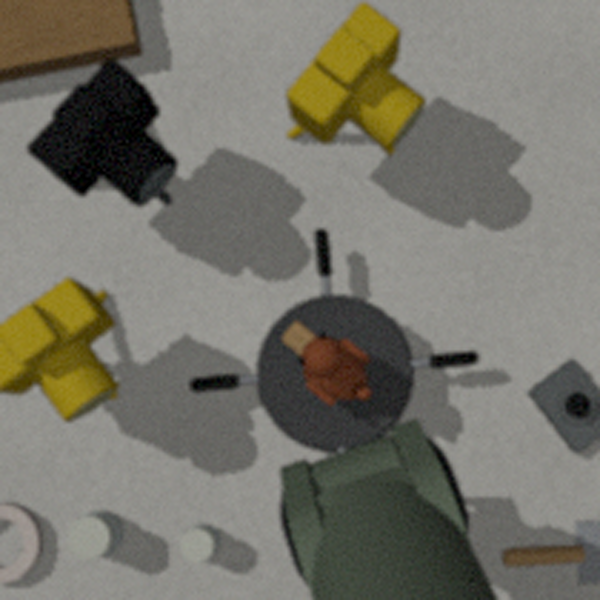

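Seen from above, the beak at crop (298,337) points a few degrees counter-clockwise of the black lens at (158,180), and the finger is behind the hidden near arm. I'll cross-check the lens bearing in the scene view.

```bash
python3 - <<'E'
from h import *
def fitc(x,y):
    return least_squares(lambda p:np.hypot(x-p[0],y-p[1])-p[2],[x.mean(),y.mean(),.08],loss="soft_l1",f_scale=.002).x
for nm in("top","scene"):
    f=grab_frame(nm);C=cloud(f);ok=f["depth"]>0
    m=ok&(np.abs(C[...,2]-.05)<.006)&(np.hypot(C[...,0]-.574,C[...,1]-.05)<.084)&(f["pixels"].max(-1)<90)
    q=C[m][:,:2];(x,y),r=cv2.minEnclosingCircle((q*1e3).astype(np.float32))
    h=cv2.convexHull((q*1e3).astype(np.float32))[:,0]/1e3
    print(nm,"disc",fitc(h[:,0],h[:,1]),x,y,r)
    # lens: horizontal cylinder fit, axis direction fixed by free yaw
    k=ok&(f["pixels"].max(-1)<90)&(C[...,2]>.09)&(C[...,2]<.2)&(C[...,0]>.66)&(C[...,0]<.9)&(C[...,1]>.16)&(C[...,1]<.4)
    q=C[k];d0=np.array([np.cos(.857),np.sin(.857)]);s=(q[:,:2]-[.5739,.0504])@d0
    b=q[(s>.248)&(s<.288)]
    def res(p):
        d=np.array([np.cos(p[0]),np.sin(p[0])]);l=(b[:,:2]-[.5739,.0504])@np.array([-d[1],d[0]])-p[1]
        return np.hypot(l,b[:,2]-.128)-p[2]
    r=least_squares(res,[.857,-.025,.03],loss="soft_l1",f_scale=.002).x
    for sf in(.236,.242):print(nm,np.degrees(r[0]),r[1:],"bearing",np.degrees(r[0]+np.arctan2(r[1],sf)), np.percentile(s,[.5,1,3]))
E
```

```text
top disc [0.5736469  0.05001973 0.0788807 ] 572.0552368164062 50.07923889160156 81.38802337646484
top 48.29855429837187 [-0.0200914   0.03134894] bearing 43.4325236448 [0.24267154 0.24290448 0.24347404]
top 48.29855429837187 [-0.0200914   0.03134894] bearing 43.552610988949546 [0.24267154 0.24290448 0.24347404]
scene disc [0.57745922 0.05030247 0.07900482] 576.2024536132812 49.36058044433594 81.52597045898438
scene 48.065720521733944 [-0.01796059  0.0318935 ] bearing 43.71365988926121 [0.24461335 0.24486853 0.24651324]
scene 48.065720521733944 [-0.01796059  0.0318935 ] bearing 43.82116288552591 [0.24461335 0.24486853 0.24651324]
```

```bash
python3 - <<'E'
from h import *
t=np.radians(-164.2);c=np.array([.5739,.0504])+.126*np.array([np.cos(t),np.sin(t)])
print([[float(v) for v in r[0][:2]] for r in arc(c,[-165.7,-167.2,-168.7,-170.2,-170.8])])
E
```

```text
[[0.02, -0.13], [0.02, -0.13], [0.03, -0.13], [0.03, -0.13], [0.02, -0.05]]
```

{"name": "play_rows", "arguments": {
  "plan": [
    [[0.02,-0.13,0],[0,0,0],1],
    [[0.02,-0.13,0],[0,0,0],1],
    [[0.03,-0.13,0],[0,0,0],1],
    [[0.03,-0.13,0],[0,0,0],1],
    [[0.02,-0.05,0],[0,0,0],1],
    [[0,0,0],[0,0,0],1]
  ]
}}

```text
clock: 13.72
position: [0.4494, 0.0304, 0.0428]
tool_rot: [-3.142, 0.0, 0.42]
force: [0.4, 0.3, -0.1]
grip_width: 0.0006
finger_force: 0.0
```

```bash
python3 - <<'E'
from h import *
for i in range(2): print(wheel(grab_frame("top")))
E
```

```text
(array([0.57398582, 0.05049542]), np.float64(-1.0011870195995576), 252, np.float64(0.004231627909609811))
(array([0.57397545, 0.05041169]), np.float64(-1.0052148778045567), 251, np.float64(0.004216645513188366))
```

{"name": "play_rows", "arguments": {
  "plan": [
    [[0.01,-0.05,0],[0,0,0],1],
    [[0,0,0],[0,0,0],1],
    [[-0.1,0.3,0],[0,0,0],1],
    [[-0.1,0.3,0],[0,0,0],1],
    [[0,0,-0.8],[0,0,0],1],
    [[0,0,-1],[0,0,0],1],
    [[0,0,-1],[0,0,0],1],
    [[0,0,-1],[0,0,0],1],
    [[0,0,-1],[0,0,0],1],
    [[0,0.9,-0.5],[0,0,0],1],
    [[0,1,0],[0,0,0],1],
    [[0,1,0],[0,0,0],1],
    [[0,1,0],[0,0,0],1],
    [[0,1,0],[0,0,0],1],
    [[0,1,0],[0,0,0],1],
    [[0,0,0],[0,0,0],1]
  ]
}}

```text
clock: 15.82
position: [0.5108, -0.1211, 0.1751]
tool_rot: [3.141, 0.0, 0.417]
force: [-0.6, 0.6, 0.0]
grip_width: 0.0002
finger_force: 0.0
```

```bash
python3 - <<'E'
from h import *
f=grab_frame("top");print(wheel(f));print(wheel(grab_frame("top")))
c=np.array([.5739,.0504])
P=cloud(f);ok=f["depth"]>0;hsv=cv2.cvtColor(f["pixels"],cv2.COLOR_RGB2HSV)
m=ok&(P[...,2]>.1)&(np.hypot(P[...,0]-c[0],P[...,1]-c[1])<.065)&(hsv[...,0]>=11)&(hsv[...,0]<30)
b=P[m].mean(0);print("beak",m.sum(),b,np.degrees(np.arctan2(*(b[:2]-c)[::-1])))
im=f["pixels"][...,::-1].copy()
cv2.imwrite("pics/t3.png",cv2.resize(im[80:290,190:470],(800,600),interpolation=cv2.INTER_CUBIC))
E
```

```text
(array([0.57365778, 0.05027614]), np.float64(-1.3881086872734156), 370, np.float64(0.004727626134583309))
(array([0.57370743, 0.05023093]), np.float64(-1.395811877494887), 372, np.float64(0.0047493557596387575))
beak 184 [0.58494271 0.05999797 0.13372909] 40.996119288320095
```

View pics/t3.png

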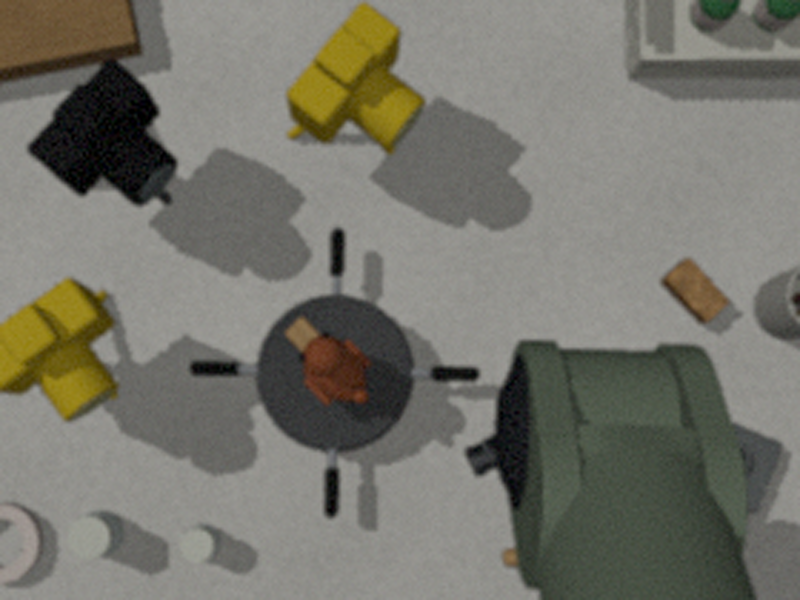

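Seen clear, the beak at crop (300,335) points straight toward the black lens at (158,180). The fit gives 43.6° against a lens bearing of 43.1 to 43.6°. Now the shutter.

{"name": "play_rows", "arguments": {
  "plan": [
    [[-0.3,0.5,0],[0,0,0],1],
    [[-0.5,0.84,0],[0,0,0],1],
    [[-0.5,0.84,0],[0,0,0],1],
    [[-0.5,0.84,0],[0,0,0],1],
    [[-0.5,0.84,0],[0,0,0],1],
    [[-0.5,0.84,0],[0,0,0],1],
    [[-0.5,0.84,0],[0,0,0],1],
    [[-0.5,0.84,0],[0,0,0],1],
    [[-0.5,0.84,0],[0,0,0],1],
    [[-0.5,0.84,0],[0,0,0],1],
    [[0,0,0.8],[0,0,0],1],
    [[0,0,0.8],[0,0,0],1],
    [[0,0,0.8],[0,0,0],1],
    [[0,0,0.8],[0,0,0],1],
    [[0,0,0.6],[0,0,0],1],
    [[0,0,0],[0,0,0],1]
  ]
}}

```text
clock: 17.92
position: [0.4827, -0.3517, 0.0795]
tool_rot: [-3.14, 0.001, 0.42]
force: [0.5, -0.7, 1.0]
grip_width: 0.0001
finger_force: 0.0
```

```bash
python3 - <<'E'
from h import *
print(bot.observe()["position"],bot.observe()["force"])
f=grab_frame("scene");cv2.imwrite("pics/s4.png",cv2.resize(f["pixels"][190:310,90:250,::-1],(800,600),interpolation=cv2.INTER_CUBIC))
E
```

```text
[ 0.48271174 -0.35170746  0.07951351] [ 0.48272435 -0.7395302   0.96166723]
```

View pics/s4.png

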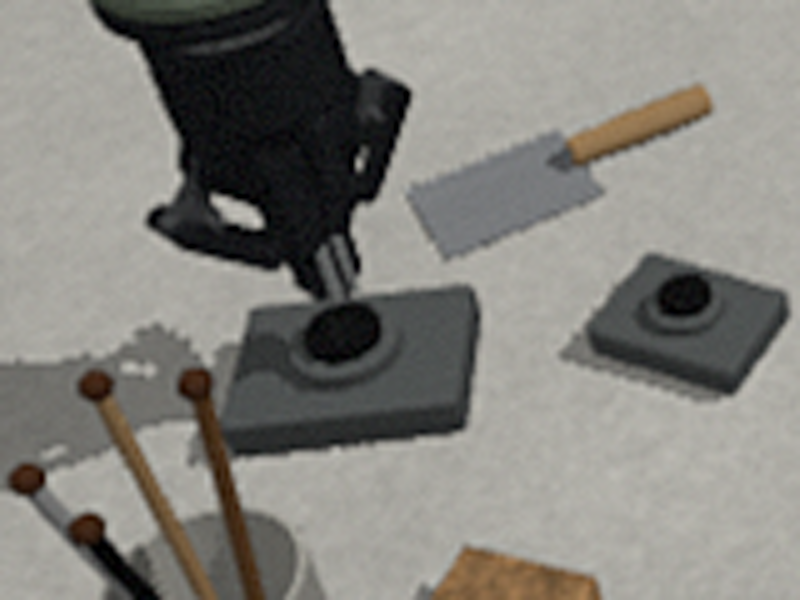

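The fingertips at (335,290) hang right above the button at (343,332).

{"name": "play_rows", "arguments": {
  "plan": [
    [[0,0.1,0.4],[0,0,0],1],
    [[0,0,0.3],[0,0,0],1],
    [[0,0,0.1],[0,0,0],1],
    [[0,0,0.1],[0,0,0],1],
    [[0,0,0.1],[0,0,0],1],
    [[0,0,0.05],[0,0,0],1],
    [[0,0,0],[0,0,0],1]
  ]
}}

```text
clock: 18.85
position: [0.4844, -0.3541, 0.0541]
tool_rot: [3.142, -0.0, 0.42]
force: [-1.2, -0.4, 3.3]
grip_width: -0.0001
finger_force: 1.4
```

{"name": "play_rows", "arguments": {
  "plan": [
    [[0,0,0.05],[0,0,0],1],
    [[0,0,0.04],[0,0,0],1],
    [[0,0,0.03],[0,0,0],1],
    [[0,0,0],[0,0,0],1]
  ]
}}

```text
clock: 19.35
position: [0.4845, -0.3542, 0.0519]
tool_rot: [3.141, -0.0, 0.42]
force: [-5.6, 4.2, 17.8]
grip_width: 0.0002
finger_force: 9.1
```

The force rose to 17.8 N at the stop, against about 4 N for the spring, so the button is fully down. Releasing.

{"name": "play_rows", "arguments": {
  "plan": [
    [[0,0,-0.1],[0,0,0],1],
    [[0,0,-0.2],[0,0,0],1],
    [[0,0,-0.5],[0,0,0],1],
    [[0,0,-1],[0,0,0],1],
    [[0,0,-1],[0,0,0],1],
    [[0,0,-1],[0,0,0],1],
    [[0,0,-1],[0,0,0],1],
    [[-1,0,-0.5],[0,0,0],1],
    [[-1,0,0],[0,0,0],1],
    [[-1,0,0],[0,0,0],1],
    [[-1,0,0],[0,0,0],1],
    [[0,0,0],[0,0,0],1]
  ]
}}

```text
clock: 20.85
position: [0.3897, -0.3962, 0.183]
tool_rot: [-3.141, 0.002, 0.416]
force: [1.8, 0.8, -0.3]
grip_width: -0.0
finger_force: 0.0
```

```bash
python3 - <<'E'
from h import *
f=grab_frame("top");print(wheel(f))
for n,F in(("top",f),("scene",grab_frame("scene"))):
    C=cloud(F);k=(F["depth"]>0)&(np.hypot(C[...,0]-.4845,C[...,1]+.3545)<.012)&(C[...,2]<.06)
    print(n,"btn z",np.median(C[k][:,2]))
    for r in regions_of("remote",n)[:2]:
        q=C[r["mask"]&(F["depth"]>0)];t=q[(q[:,2]>.018)&(q[:,2]<.034)]
        print(cv2.minAreaRect((t[:,:2]*1000).astype(np.float32)))
print(bot.observe()["force"],bot.observe()["position"])
E
```

```text
(array([0.57365567, 0.05023297]), np.float64(-1.401726741864918), 371, np.float64(0.004735474963281544))
top btn z 0.045728250949120336
((482.9579162597656, -355.1114501953125), (110.74700164794922, 80.56640625), 66.60781860351562)
((411.11505126953125, 283.0611877441406), (43.78972625732422, 16.4039306640625), 16.974363327026367)
scene btn z 0.04546252746897369
((540.2982788085938, -203.20205688476562), (83.05431365966797, 61.482627868652344), 36.74903869628906)
((487.13958740234375, -354.30889892578125), (109.17863464355469, 81.29077911376953), 68.95074462890625)
[0.83795146 1.44713246 0.80686061] [ 0.39307984 -0.39461332  0.18324829]
```

The button is up again, the remote hasn't moved, and the duck still faces the lens. Handing in.

```bash
python3 -c "
from workcell import bot
print(bot.job_done())"
```

```text
the job is handed in; nothing more can be done
None
```

The duck's beak points at the black camera's lens to within about 0.5° by my measurements. The shutter was then pressed fully down once and came back up, with the remote unmoved, and the job was handed in at about 21 s of the 54 s allowed.

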